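Load a label roll on the dispenser and snap its retaining cap home

TASK

Load the blue roll of labels onto the label dispenser: slide it over the upright spindle all the way down, then push the black snap cap straight down onto the stud above it until it clicks. Do not let up at the click: follow through until the cap is fully home, and finish with the hand still on the cap, pressing it firmly down, so that I can check that it sits tight. Leave the yellow roll and the rest of the kitchen things where they are.

Things in the scene. Friction and masses are not known exactly. Their poses are not given: they have to be found in the camera images.
- dispenser: label dispenser, fixed to the table: brushed steel base plate 8 mm thick; origin on its underside, on the spindle's axis; it reaches 60 mm to +x, -x and -y and 110 mm to +y. On the +y side stand a thin vertical peel blade (46 mm along x, at y = 87 mm, top at 58 mm) and a guide post (12 mm thick, at x = 40, y = 70 mm, top at 54 mm)
- spindle: the dispenser's upright aluminium spindle, fixed; origin on its axis, on the 48 mm seat disc where the roll's underside comes to rest (12 mm above the table); z up. Shaft 23 mm thick up to 36 mm above the origin, then it tapers (36 to 40 mm) into the 15 mm stud. Fully home, the cap's origin lies 40 mm above this origin
- stud_top (a point): centre of the stud's flat top, 62 mm above the spindle's origin; rim chamfered. Four sprung balls stand out of the stud 12 mm below it (23 mm across; the roll passes freely). Pushed on, the cap's bead meets them 12 mm above home; resistance grows to 10 to 12 N some 8 mm above home and gives way (the click) at about 6 mm; the cap then ends on the stud's top, a hard stop, 2 mm clear of the roll
- roll_blue: roll of labels, blue outside, 58 mm in diameter, 38 mm high, 26 mm hole through it (3 mm wider than the spindle), about 90 g, standing on its end; origin at the centre of its underside, z along its axis
- roll_yellow: spare roll of labels, yellow outside, same size; to be left alone; origin at the centre of its underside
- cap: black plastic snap cap, lying mouth down on the table, 50 g: flange 50 mm across and 4 mm thick, ribbed knob 36 mm across above it, 28 mm high in all; origin at the centre of its underside, z up. Blind hole from below 22 mm deep, 24 mm wide at the mouth; a round bead narrows it to 18 mm at 4 mm above the underside. It may be pushed with 25 N on knob or flange
- ramekin: white ramekin, 69 mm in diameter, 34 mm high, a bystander; origin at the centre of its underside
- orange_lid: small orange lid, 70 x 108 x 10 mm, lying flat, a bystander; origin at the centre of its underside
- spice_jar_red: spice jar with red-brown contents, 44 mm in diameter, 99 mm high, a bystander; origin at the centre of its underside
- spice_jar_green: spice jar with green contents, 44 mm in diameter, 99 mm high, a bystander; origin at the centre of its underside
There are look-alikes about, which are no part of the job. Several things have the shape of the roll_blue; the one meant has the colours described above.

How it is judged:
By the outcome, as a careful person would: the job done as asked, in the order asked, and still so for the second after the job is handed in, while the arm keeps its last pose, push and grip.
It also fails if it takes over 64 s, if anything falls off the work surface, if the arm or the gripper's body presses on something with over 40 N, if the wrist force passes 120 N, or if a joint passes its speed limit or range.

ROBOT

A 6-joint arm with a two-finger parallel gripper is mounted at the origin on a cart in front of the work surface, level with it; the furniture and walls round the work are solid. World frame = base frame: x ahead of the robot, y to its left, z up, the work surface at z = 0. Lengths are in mm, angles in degrees, forces in N, time in s.
With the tool pointing down it reaches from about 300 to 850 mm from the base axis. Payload 4.2 kg.
Tool frame: the origin (TCP) lies at the very end of the fingers, on their centre line; the grasp point (between the pads) lies 19 mm behind it; z points along the fingers, y is the line along which they close (so a half turn about z gives the same grasp; the last joint's range is limited). The gripper opens to 91 mm and grips with 3 to 60 N. Pads are 32 mm wide; open, the fingers measure 118 mm over their backs; the gripper's body (76 mm by 178 mm) begins 60 mm behind the grasp point.
Start: joints at [62.911, 18.312, 89.639, -0, 72.044, -1.146], TCP at [251.559, 517.07, 213.976] pointing down, gripper open.
Joint ranges: [-177.97, 177.97], [-48.28, 115.42], [12.27, 149.76], [-77.06, 257.06], [2.81, 150.46], [-146.56, 146.56]. Speed limits (degrees/s): [147.25, 147.25, 180, 180, 180, 180].

INTERFACE

Orientations are given as [roll, pitch, yaw] about the fixed x, y, z axes, in that order (R = Rz(yaw) Ry(pitch) Rx(roll)).
In Python, from workcell import env, eyes gives the robot as it stands.
- The arm moves only by the tool send_rows, never from a script. Its argument "targets" is text: rows parted by semicolons, each of 7 numbers parted by spaces: the shift along the tool's x, y, z in m, then the turn, a rotation vector about the tool's x, y, z in degrees, then the opening in per cent of the stroke, from 0 (shut) to 100 (fully open). A call has 1 to 12 rows; each row is the pose to reach, as a shift and turn from the pose commanded when the call began, along the tool's axes at that moment; what a row does not reach only later rows make up. A row lasts 1/12 s, in which the tool goes at most 41.7 mm and 7.16 degrees, less where a joint would pass 70% of its speed; a pose out of reach is approached as far as the arm can. A call with a gripper value outside its range is refused whole. The fingers move at their own pace and stop on an object; "grip_force" is the grip in N (left out, the last holds). Time passes only in rows, so rows that repeat a pose let the fingers close. It gives the time, the measured TCP pose, the force, the opening and the grip force at its end, in the units of the state.
- env.state(): the state, without advancing time (a new reading comes with each control period).
- eyes.grab_frame(name): name is "scene" or "top"; returns a dict with "image" (480x640x3 uint8, blue, green, red), "fovy" (degrees; the focal length in pixels is half the picture's height over the tangent of half this angle, whatever the lens; pixels are square), "cx", "cy" (the principal point, pixels), "eye" and "attitude" of the camera in the world. Camera axes: x right, y up, looking along -z (the intrinsics and any distortion apply to the point x, -y, -z); pixel columns grow to the right and rows downward; lengths in mm; the calibration is good to about 2 mm. A picture is of the moment at which its call begins. There is no depth.
- env.job_done(): hands the job in; it is judged then, once.
The state is a dict: "time_s": time; "qpos": joint angles; "qvel": joint speeds; "effort": joint torques, N m; "ee_pos": TCP position; "ee_rot": TCP orientation; "force": force on the tool from outside, world axes, zero at the start; "torque": the same for the moment, N m; "gripper_width": finger opening in mm; "gripper_force": force on a finger pad.
Only numpy, scipy, OpenCV 4.12 (cv2) and the standard library are available. Lean on these libraries where they do the work, as an engineer would, in place of code of your own. Each camera call takes 0.05 s, during which the arm holds its last target. There are 200 camera calls.

## Working session

There is one attempt and no reset: what is moved stays moved. The work goes in short steps, Python scripts to look and compute and a tool call to move; the robot and the scene stay as the last step left them, time stands still between calls to the robot, and variables do not carry over. Pictures are saved under pics/ and viewed, at most 10 in all, crops included, and the job is handed in when it is done.

Besides the shell and the picture viewer there is one more tool, called after ">>>" by a JSON object that holds its "name" and its "arguments". send_rows: Moves the arm, as the interface text tells. Its arguments: {"type":"object","properties":{"targets":{"type":"string"},"grip_force":{"type":"number"}},"required":["targets"]}

```bash
mkdir -p pics; ls
python3 - <<'E'
from workcell import env, eyes
import cv2
print(env.state())
for n in("scene","top"):
    f=eyes.grab_frame(n); cv2.imwrite(f"pics/{n}0.png",f["image"]); print(n,{k:v for k,v in f.items() if k!="image"})
E
```

```text
pics
{'time_s': 0.0, 'qpos': array([ 6.29121048e+01,  1.83506133e+01,  8.97070528e+01, -3.35933084e-04,
        7.20432493e+01, -1.14707851e+00]), 'qvel': array([-0.02995812,  0.03641865,  0.01008726, -0.04237173,  0.01429435,
       -0.01785899]), 'effort': array([ 4.53368903e-04, -4.12458944e+01, -2.31968129e+01,  7.26666790e-02,
        4.56206140e-02, -1.35862451e-04]), 'ee_pos': array([251.30874554, 516.60711025, 213.1262008 ]), 'ee_rot': array([-1.79899098e+02, -1.70089819e-03,  1.54059286e+02]), 'force': array([-0.21386577, -0.22518297,  0.91146735]), 'torque': array([-0.02152865, -0.00298787,  0.01039352]), 'gripper_force': 0.0, 'gripper_width': 90.97131818844359}
scene {'fovy': 53.635293920607495, 'cx': 318.870851180995, 'cy': 243.17272989486545, 'eye': array([-135.12730803, -705.13288855,  692.68758029]), 'attitude': array([ 56.57887378,   1.04679007, -47.25641057])}
top {'fovy': 53.74573423111999, 'cx': 322.1996626157671, 'cy': 235.47154270970836, 'eye': array([ 363.45864939,  -87.36768498, 1116.0899994 ]), 'attitude': array([ 9.49850479e+00,  8.52946852e-02, -8.91741233e+01])}
```

View pics/top0.png

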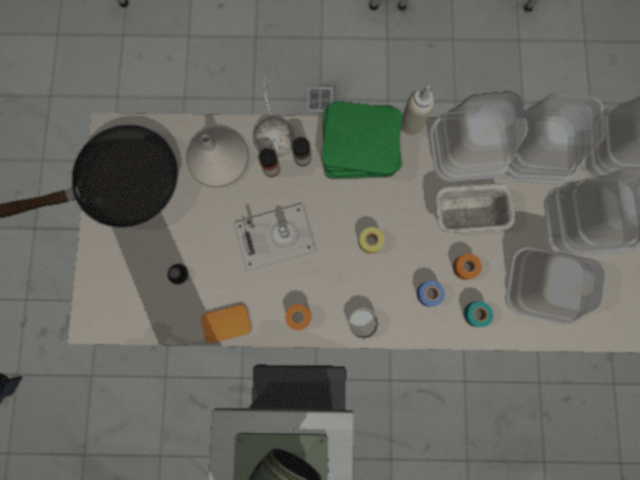

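View pics/scene0.png

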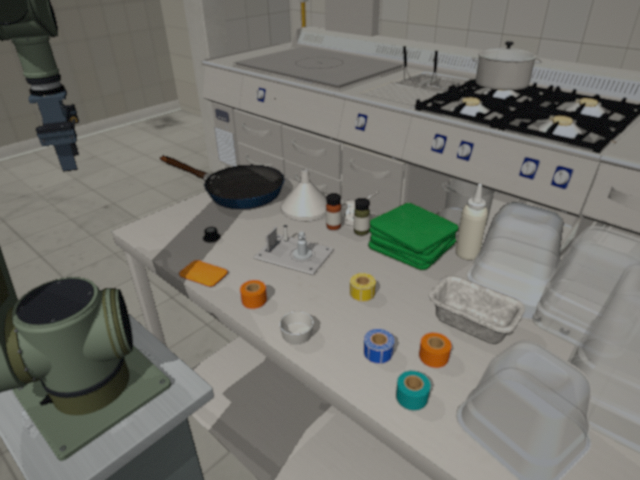

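The top view shows five rolls: orange (298,317), yellow (371,239), blue (431,293), orange (468,266) and teal (479,314). Only the one at (431,293), scene (379,346), is blue. The dispenser is at about (275,237) with its spindle near (284,230). The cap is at (178,273) and the ramekin at (362,321). I'll confirm these in enlarged crops and locate them.

```bash
cat > h.py <<'E'
import numpy as np, cv2
from scipy.spatial.transform import Rotation as R
from workcell import env, eyes
def cam(f):
    return 240/np.tan(np.radians(f["fovy"]/2)), R.from_euler("xyz",f["attitude"],degrees=True).as_matrix()
def px2w(f,u,v,z):
    F,M=cam(f); d=M@np.array([(u-f["cx"])/F,-(v-f["cy"])/F,-1]); e=np.array(f["eye"])
    return e+d*(z-e[2])/d[2]
def w2px(f,p):
    F,M=cam(f); c=M.T@(np.array(p)-f["eye"]); return np.array([f["cx"]-F*c[0]/c[2], f["cy"]+F*c[1]/c[2]])
def crop(f,u,v,w,h,k): return cv2.resize(f["image"][v:v+h,u:u+w],None,fx=k,fy=k,interpolation=cv2.INTER_CUBIC)
E
python3 - <<'E'
from h import *
t=eyes.grab_frame("top"); s=eyes.grab_frame("scene")
a=crop(t,225,190,100,90,4)            # dispenser top 400x360
b=np.hstack([crop(t,405,268,50,50,4),crop(t,155,250,50,50,4)]) # blue, cap: 400x200
top=np.hstack([a,np.vstack([b,np.zeros((160,400,3),np.uint8)])])
bot=np.hstack([crop(s,245,210,100,60,4),np.hstack([crop(s,355,320,50,60,4),crop(s,190,215,50,60,4)])])
cv2.imwrite("pics/c1.png",np.vstack([top,bot]))
for n,u,v,z in(("blue",431,293,38),("cap",178,273,28),("spindle top",283,226,74),("ramekin",362,316,34),("yellow",371,239,38)): print(n,px2w(t,u,v,z).round())
for n,u,v,z in(("blue",379,338,38),("cap",210,231,28),("spindle top",301,237,74),("yellow",362,282,38)): print("s",n,px2w(s,u,v,z).round())
E
```

```text
blue [ 415. -331.   38.]
cap [453. 247.  28.]
spindle top [558.   5.  74.]
ramekin [ 362. -175.   34.]
yellow [ 537. -196.   38.]
s blue [ 419. -334.   38.]
s cap [449. 246.  28.]
s spindle top [537.  -9.  74.]
s yellow [ 534. -201.   38.]
```

View pics/c1.png

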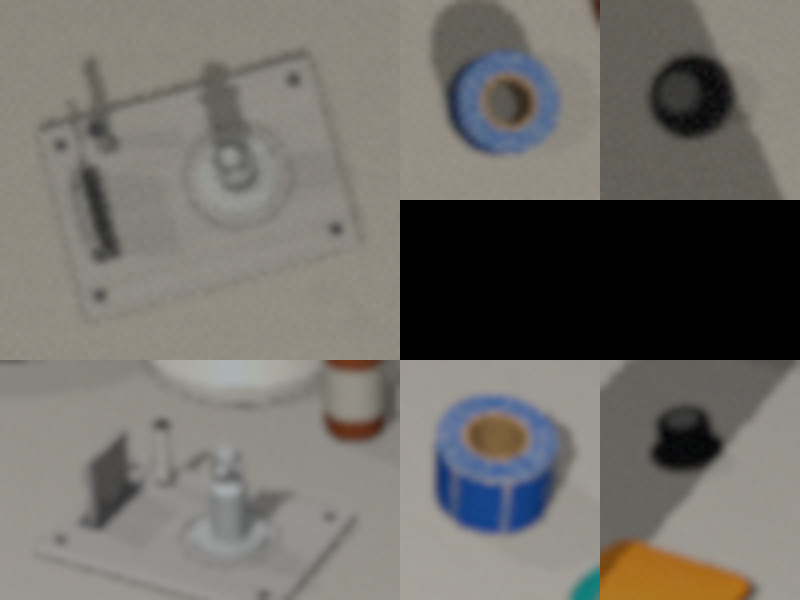

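The crop confirms the blue roll, with blue walls on both views; its hole centre is at about (431.6,293). The stud top is at about (282.5,229), the seat disc at (284.7,233.7) and the cap flange at (177.5,273.8). Next I'll fit these positions using both cameras.

Run:
```python
from h import *
t=eyes.grab_frame("top"); s=eyes.grab_frame("scene")
P={"blue":[(t,431.7,293,38),(s,379,338.8,38)],
"cap":[(t,177.5,273.8,4),(t,175,273,28),(s,211.2,237.4,4),(s,211.2,229.6,28)],
"spindle":[(t,282.6,229,74),(t,284.7,233.7,12),(s,301.8,232.7,74),(s,301.5,254,12)]}
for n,l in P.items():
    for f,u,v,z in l: print(n,z,px2w(f,u,v,z).round(1))
# plate corners (top cam, z=8)
for u,v in((38,128),(308,50),(362,240),(92,322)): print(px2w(t,225+u/4-.4,190+v/4-.4,8).round(1))
```

```text
blue 38 [ 415.4 -332.6   38. ]
blue 38 [ 417.3 -334.9   38. ]
cap 4 [453.4 255.7   4. ]
cap 28 [453.2 254.1  28. ]
cap 4 [452.  251.1   4. ]
cap 28 [455.  249.6  28. ]
spindle 74 [551.2   5.5  74. ]
spindle 12 [551.1   5.7  12. ]
spindle 74 [552.5   2.8  74. ]
spindle 12 [548.9   3.6  12. ]
[579.4 127.5   8. ]
[629.3 -32.4   8. ]
[514.8 -66.8   8. ]
[464.1  90.6   8. ]
```

```bash
cat >> h.py <<'E'
def tool(a,b):  # a,b = commanded x,y,z,yaw ; tool pointing down
    c,s=np.cos(np.radians(a[3])),np.sin(np.radians(a[3])); d=np.subtract(b,a)
    return np.round([(c*d[0]+s*d[1])/1e3,(s*d[0]-c*d[1])/1e3,-d[2]/1e3,-d[3]],4)
E
python3 - <<'E'
from h import *
print(tool((251.559,517.07,213.976,154.057),(480,150,214,90)), tool((480,150,214,90),(416,-333,150,90)))
E
```

```text
[-0.366  -0.2301 -0.     64.057 ] [-0.483 -0.064  0.064  0.   ]
```

>>> {"name": "send_rows", "arguments": {"targets": "-0.366 -0.2301 0 0 0 64.057 100;-0.366 -0.2301 0 0 0 64.057 100;-0.366 -0.2301 0 0 0 64.057 100;-0.366 -0.2301 0 0 0 64.057 100;-0.366 -0.2301 0 0 0 64.057 100;-0.366 -0.2301 0 0 0 64.057 100;-0.366 -0.2301 0 0 0 64.057 100;-0.366 -0.2301 0 0 0 64.057 100;-0.366 -0.2301 0 0 0 64.057 100;-0.366 -0.2301 0 0 0 64.057 100;-0.366 -0.2301 0 0 0 64.057 100;-0.366 -0.2301 0 0 0 64.057 100"}}

```text
time_s: 1.3
ee_pos: [481.7, 147.0, 213.9]
ee_rot: [180.0, 0.1, 89.7]
force: [0.5, 0.1, 0.2]
gripper_width: 91.1
gripper_force: 0.0
```

>>> {"name": "send_rows", "arguments": {"targets": "-0.483 -0.064 0.064 0 0 0 100;-0.483 -0.064 0.064 0 0 0 100;-0.483 -0.064 0.064 0 0 0 100;-0.483 -0.064 0.064 0 0 0 100;-0.483 -0.064 0.064 0 0 0 100;-0.483 -0.064 0.064 0 0 0 100;-0.483 -0.064 0.064 0 0 0 100;-0.483 -0.064 0.064 0 0 0 100;-0.483 -0.064 0.064 0 0 0 100;-0.483 -0.064 0.064 0 0 0 100;-0.483 -0.064 0.064 0 0 0 100;-0.483 -0.064 0.064 0 0 0 100"}}

```text
time_s: 2.3
ee_pos: [415.8, -334.6, 149.6]
ee_rot: [180.0, -0.0, 90.0]
force: [0.6, 1.1, 0.5]
gripper_width: 91.0
gripper_force: 0.0
```

>>> {"name": "send_rows", "arguments": {"targets": "0 0 0 0 0 0 100;0 0 0 0 0 0 100"}}

```text
time_s: 2.47
ee_pos: [415.9, -333.1, 149.3]
ee_rot: [-180.0, -0.1, 89.9]
force: [-0.3, -0.0, -1.2]
gripper_width: 91.4
gripper_force: 0.0
```

Run:
```python
from h import *
s=env.state(); print(s["time_s"],s["ee_pos"],s["ee_rot"],s["qpos"])
t=eyes.grab_frame("top"); c=eyes.grab_frame("scene")
print(w2px(t,s["ee_pos"]),w2px(c,s["ee_pos"]))
cv2.imwrite("pics/c2.png",np.hstack([crop(t,371,233,120,120,3),crop(c,310,240,120,120,3)]))
```

```text
2.4667 [ 415.90107658 -333.07239434  149.34062207] [-1.79967448e+02 -9.09363883e-02  8.98735619e+01] [-3.99568871e+01  1.74925291e+01  1.00782946e+02  5.55769619e-02
  6.18077810e+01 -3.98567666e+01]
[444.33692369 290.28829376] [380.91812439 293.5857299 ]
```

View pics/c2.png

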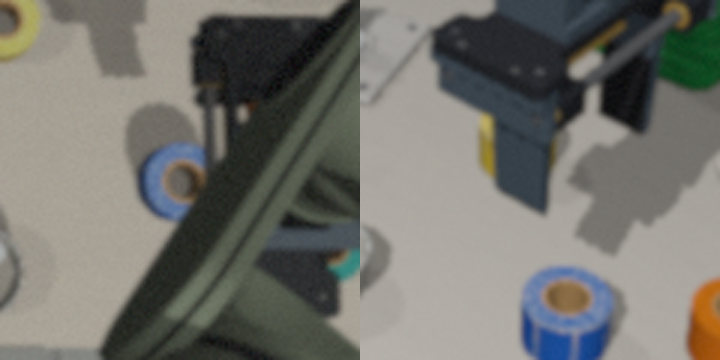

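The fingertips straddle the roll along x, and their midpoint (scene 381,294) matches the projected TCP. I'll descend and grasp.

>>> {"name": "send_rows", "arguments": {"targets": "0 0 0.04 0 0 0 100;0 0 0.08 0 0 0 100;0 0 0.11 0 0 0 100;0 0 0.13 0 0 0 100;0 0 0.142 0 0 0 100;0 0 0.142 0 0 0 100;0 0 0.142 0 0 0 60;0 0 0.142 0 0 0 55;0 0 0.142 0 0 0 50;0 0 0.142 0 0 0 50;0 0 0.142 0 0 0 50;0 0 0.142 0 0 0 50", "grip_force": 20}}

```text
time_s: 3.57
ee_pos: [416.4, -333.2, 8.7]
ee_rot: [179.9, 0.0, 90.0]
force: [-0.8, 1.0, 3.5]
gripper_width: 58.1
gripper_force: 20.0
```

>>> {"name": "send_rows", "arguments": {"targets": "0 0 0 0 0 0 40;0 0 0 0 0 0 40;0 0 0 0 0 0 40;0 0 -0.03 0 0 0 40;0 0 -0.07 0 0 0 40;0 0 -0.11 0 0 0 40;0 0 -0.142 0 0 0 40;0 0 -0.142 0 0 0 40"}}

```text
time_s: 4.23
ee_pos: [419.1, -335.7, 156.7]
ee_rot: [179.4, 0.5, 90.0]
force: [1.8, -0.7, -0.5]
gripper_width: 58.1
gripper_force: 20.0
```

>>> {"name": "send_rows", "arguments": {"targets": "0.035 0.014 0 0 0 0 40;0.072 0.029 0 0 0 0 40;0.11 0.044 0 0 0 0 40;0.147 0.059 0 0 0 0 40;0.184 0.074 0 0 0 0 40;0.221 0.088 0 0 0 0 40;0.258 0.103 0 0 0 0 40;0.29 0.116 0 0 0 0 40;0.315 0.126 0 0 0 0 40;0.33 0.132 0 0 0 0 40;0.3375 0.135 0 0 0 0 40;0.3375 0.135 0 0 0 0 40"}}

```text
time_s: 5.23
ee_pos: [551.0, 5.7, 148.9]
ee_rot: [-179.9, -0.0, 90.1]
force: [1.3, -0.1, -1.0]
gripper_width: 58.4
gripper_force: 20.0
```

>>> {"name": "send_rows", "arguments": {"targets": "0 0 0 0 0 0 40;0 0 0 0 0 0 40;0 0 0 0 0 0 40;0 0 0 0 0 0 40"}}

```text
time_s: 5.57
ee_pos: [550.7, 3.5, 150.0]
ee_rot: [-180.0, 0.0, 89.9]
force: [0.1, 0.2, -0.3]
gripper_width: 58.1
gripper_force: 20.0
```

Run:
```python
from h import *
s=env.state(); print(s["time_s"],s["ee_pos"],s["ee_rot"])
t=eyes.grab_frame("top"); c=eyes.grab_frame("scene")
p=s["ee_pos"]+[0,0,30]; print("roll top exp",w2px(t,p),w2px(c,p)); print("bottom",w2px(c,s["ee_pos"]-[0,0,8]))
cv2.imwrite("pics/c3.png",np.hstack([crop(t,235,180,100,120,4),crop(c,250,160,100,120,4)]))
```

```text
5.5667 [550.68082763   3.46290121 149.98576055] [-1.79995620e+02  5.44254324e-03  8.99097593e+01]
roll top exp [279.16521104 219.87699105] [299.29699958 194.34564585]
bottom [299.95370776 208.62846779]
```

View pics/c3.png

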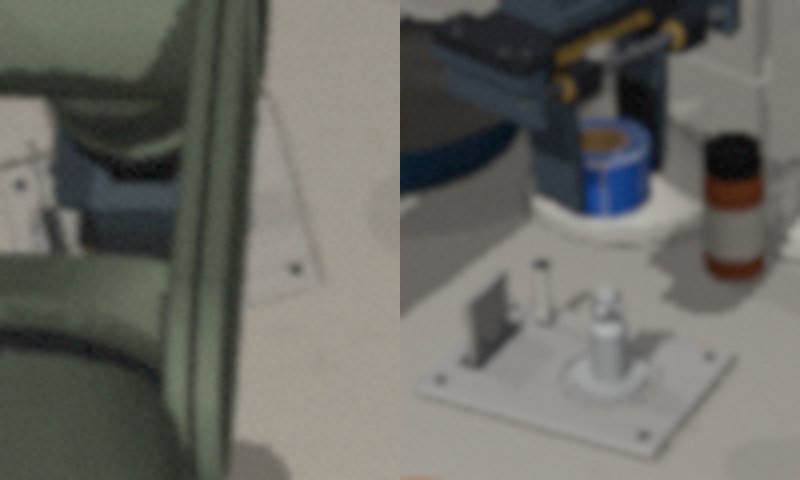

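The roll hangs level in the hand, with its right edge at crop x≈651 against 649 expected, and it sits above the spindle at crop x≈608. I'll lower it over the stud and watch the force.

>>> {"name": "send_rows", "arguments": {"targets": "0 0 0.03 0 0 0 40;0 0 0.055 0 0 0 40;0 0 0.065 0 0 0 40;0 0 0.07 0 0 0 40;0 0 0.075 0 0 0 40;0 0 0.079 0 0 0 40;0 0 0.082 0 0 0 40;0 0 0.082 0 0 0 40;0 0 0.082 0 0 0 40"}}

```text
time_s: 6.42
ee_pos: [551.9, 4.8, 68.6]
ee_rot: [179.9, -0.0, 90.0]
force: [1.1, 1.6, -2.3]
gripper_width: 58.3
gripper_force: 20.0
```

Run:
```python
from h import *
s=env.state(); print(s["time_s"],s["ee_pos"],s["ee_rot"],s["force"],s["torque"])
c=eyes.grab_frame("scene"); p=s["ee_pos"]
for z in (30,-8): print(w2px(c,p+[0,0,z]))
for z in (74,12): print(w2px(c,[551,4.5,z]))
cv2.imwrite("pics/c4.png",crop(c,260,190,80,80,7))
```

```text
6.4167 [551.90248043   4.84285359  68.56460852] [ 1.79877704e+02 -2.94904018e-02  8.99955179e+01] [ 1.10295458  1.62594432 -2.28091635] [ 0.26944193 -0.17595263 -0.01197576]
[300.62306487 223.92198643]
[301.23011181 237.11158587]
[300.85943701 232.69902234]
[301.82164893 253.50168309]
```

View pics/c4.png

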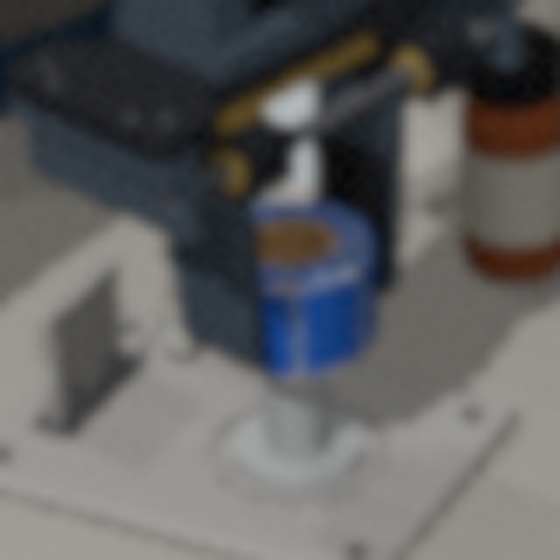

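The roll's right edge is at crop x≈378 (379 expected) and the shaft centre at 295, so it is aligned within about 1 mm. I'll go on down slowly.

>>> {"name": "send_rows", "arguments": {"targets": "0 0 0.004 0 0 0 40;0 0 0.008 0 0 0 40;0 0 0.011 0 0 0 40;0 0 0.014 0 0 0 40;0 0 0.016 0 0 0 40;0 0 0.018 0 0 0 40;0 0 0.018 0 0 0 40"}}

```text
time_s: 7.05
ee_pos: [552.2, 5.4, 49.8]
ee_rot: [179.9, -0.1, 90.0]
force: [4.2, 5.0, 0.1]
gripper_width: 58.4
gripper_force: 20.0
```

>>> {"name": "send_rows", "arguments": {"targets": "0 0 0.003 0 0 0 40;0 0 0.006 0 0 0 40;0 0 0.009 0 0 0 40;0 0 0.012 0 0 0 40;0 0 0.012 0 0 0 40;0 0 0.012 0 0 0 40"}}

```text
time_s: 7.55
ee_pos: [552.4, 5.5, 37.8]
ee_rot: [179.8, -0.1, 90.0]
force: [4.6, 5.7, -1.3]
gripper_width: 58.3
gripper_force: 20.0
```

The spindle is pushing the roll toward +x and +y, so I'll shift 2 mm that way and keep lowering.

>>> {"name": "send_rows", "arguments": {"targets": "0.001 0.001 0 0 0 0 40;0.0025 0.002 0 0 0 0 40;0.0025 0.002 0 0 0 0 40;0.0025 0.002 0 0 0 0 40;0.0025 0.002 0 0 0 0 40"}}

```text
time_s: 7.97
ee_pos: [552.2, 6.7, 37.5]
ee_rot: [-179.9, 0.0, 90.0]
force: [0.1, -0.7, -0.5]
gripper_width: 58.4
gripper_force: 20.0
```

>>> {"name": "send_rows", "arguments": {"targets": "0 0 0.004 0 0 0 40;0 0 0.008 0 0 0 40;0 0 0.011 0 0 0 40;0 0 0.014 0 0 0 40;0 0 0.016 0 0 0 40;0 0 0.017 0 0 0 40;0 0 0.018 0 0 0 40;0 0 0.018 0 0 0 40"}}

```text
time_s: 8.63
ee_pos: [552.7, 7.0, 20.8]
ee_rot: [-180.0, -0.0, 90.0]
force: [-2.2, -0.7, 5.6]
gripper_width: 58.7
gripper_force: 20.0
```

>>> {"name": "send_rows", "arguments": {"targets": "0 0 0 0 0 0 75;0 0 0 0 0 0 90;0 0 0 0 0 0 90;0 0 -0.01 0 0 0 90;0 0 -0.04 0 0 0 90;0 0 -0.08 0 0 0 90;0 0 -0.12 0 0 0 90;0 0 -0.15 0 0 0 90;0 0 -0.15 0 0 0 90"}}

```text
time_s: 9.38
ee_pos: [557.2, 7.0, 177.7]
ee_rot: [179.2, -0.0, 90.0]
force: [1.5, 0.8, -0.4]
gripper_width: 82.2
gripper_force: 0.0
```

>>> {"name": "send_rows", "arguments": {"targets": "0.03 -0.012 0 0 0 0 80;0.065 -0.026 0 0 0 0 80;0.1 -0.04 0 0 0 0 80;0.135 -0.054 0 0 0 0 80;0.17 -0.068 0.01 0 0 0 80;0.2 -0.08 0.02 0 0 0 80;0.225 -0.09 0.04 0 0 0 80;0.24 -0.096 0.06 0 0 0 80;0.247 -0.099 0.07 0 0 0 80;0.247 -0.099 0.07 0 0 0 80;0.247 -0.099 0.07 0 0 0 80;0.247 -0.099 0.07 0 0 0 80"}}

```text
time_s: 10.38
ee_pos: [455.1, 253.5, 100.9]
ee_rot: [179.9, -0.0, 90.0]
force: [1.0, -0.3, -0.9]
gripper_width: 72.7
gripper_force: 0.0
```

Run:
```python
from h import *
s=env.state(); p=s["ee_pos"]; print(s["time_s"],p,s["ee_rot"],s["gripper_width"])
t=eyes.grab_frame("top"); c=eyes.grab_frame("scene")
print("tcp",w2px(t,p),w2px(c,p))
cv2.imwrite("pics/c5.png",np.hstack([crop(c,165,150,80,110,5),crop(c,260,190,80,110,5)]))
```

```text
10.3833 [455.14720481 253.52908771 100.92500007] [ 1.79898092e+02 -2.90926079e-02  8.99512739e+01] 72.74422046424972
tcp [164.88424452 269.13763853] [206.30280028 205.1996887 ]
```

View pics/c5.png

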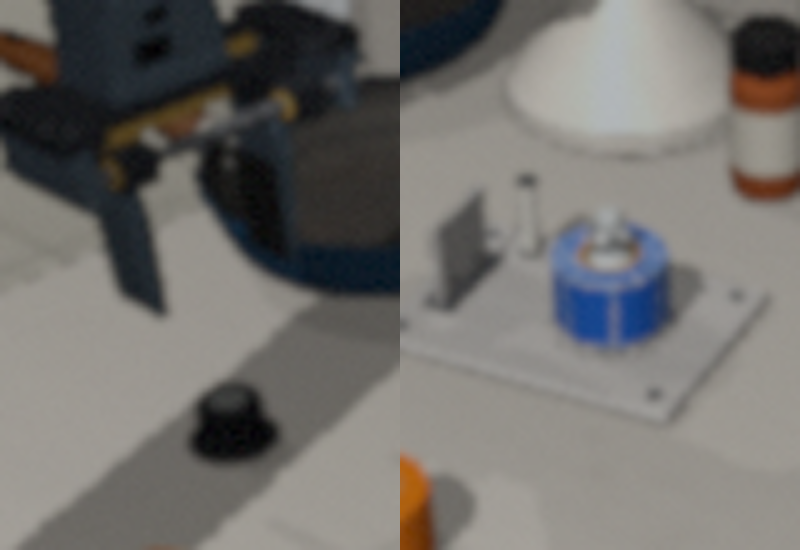

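The roll sits down on the seat around the spindle (crop (610,280)). The cap is at crop (234,420) between the fingers. To centre the cap in y, I'll squeeze it lightly along y first, then turn and take it along x.

>>> {"name": "send_rows", "arguments": {"targets": "0 0 0 0 0 -7 80;0 0 0 0 0 -14 80;0 0 0 0 0 -21 80;0 0 0 0 0 -28 80;0 0 0 0 0 -35 80;0 0 0 0 0 -42 80;0 0 0 0 0 -49 80;0 0 0 0 0 -56 80;0 0 0 0 0 -63 80;0 0 0.01 0 0 -70 80;0 0 0.03 0 0 -77 80;0 0 0.05 0 0 -84 80"}}

```text
time_s: 11.48
ee_pos: [455.8, 253.9, 51.1]
ee_rot: [179.9, 0.2, 174.3]
force: [-0.5, 0.2, -0.0]
gripper_width: 73.0
gripper_force: 0.0
```

>>> {"name": "send_rows", "arguments": {"targets": "0 0 0.02 0 0 -6 80;0 0 0.035 0 0 -6 80;0 0 0.042 0 0 -6 80;0 0 0.042 0 0 -6 80;0 0 0.042 0 0 -6 60;0 0 0.042 0 0 -6 50;0 0 0.042 0 0 -6 45;0 0 0.042 0 0 -6 40;0 0 0.042 0 0 -6 36;0 0 0.042 0 0 -6 36;0 0 0.042 0 0 -6 36;0 0 0.042 0 0 -6 36", "grip_force": 5}}

```text
time_s: 12.48
ee_pos: [454.2, 254.2, 8.4]
ee_rot: [180.0, 0.0, -180.0]
force: [-1.4, -0.4, 3.3]
gripper_width: 36.7
gripper_force: 5.0
```

>>> {"name": "send_rows", "arguments": {"targets": "0 0 0 0 0 0 60;0 0 0 0 0 0 70;0 0 0 0 0 0 75;0 0 -0.015 0 0 0 75;0 0 -0.035 0 0 7 75;0 0 -0.04 0 0 14 75;0 0 -0.04 0 0 21 75;0 0 -0.04 0 0 28 75;0 0 -0.04 0 0 35 75;0 0 -0.04 0 0 42 75;0 0 -0.04 0 0 49 75;0 0 -0.04 0 0 56 75"}}

```text
time_s: 13.48
ee_pos: [453.8, 254.0, 47.7]
ee_rot: [-180.0, -0.0, 123.7]
force: [0.6, -0.2, -0.9]
gripper_width: 68.1
gripper_force: 0.0
```

>>> {"name": "send_rows", "arguments": {"targets": "0 0 0 0 0 7 75;0 0 0 0 0 14 75;0 0 0 0 0 21 75;0 0 0 0 0 28 75;0 0 0 0 0 34 75;0 0 0.02 0 0 34 75;0 0 0.035 0 0 34 75;0 0 0.041 0 0 34 75;0 0 0.041 0 0 34 75;0 0 0.041 0 0 34 60;0 0 0.041 0 0 34 50;0 0 0.041 0 0 34 40"}}

```text
time_s: 14.48
ee_pos: [454.7, 254.4, 7.8]
ee_rot: [179.9, -0.1, 90.0]
force: [0.6, 0.7, -0.5]
gripper_width: 51.2
gripper_force: 0.0
```

>>> {"name": "send_rows", "arguments": {"targets": "0 0 0 0 0 0 30;0 0 0 0 0 0 30;0 0 0 0 0 0 30;0 0 0 0 0 0 30;0 0 0 0 0 0 30", "grip_force": 40}}

```text
time_s: 14.9
ee_pos: [454.3, 254.2, 7.5]
ee_rot: [179.9, -0.0, 90.0]
force: [-0.1, -0.1, 4.7]
gripper_width: 35.6
gripper_force: 40.0
```

>>> {"name": "send_rows", "arguments": {"targets": "0 0 -0.02 0 0 0 30;0 0 -0.055 0 0 0 30;0 0 -0.09 0 0 0 30;-0.03 0.012 -0.12 0 0 0 30;-0.065 0.026 -0.133 0 0 0 30;-0.1 0.04 -0.133 0 0 0 30;-0.135 0.054 -0.133 0 0 0 30;-0.17 0.068 -0.133 0 0 0 30;-0.2 0.08 -0.133 0 0 0 30;-0.225 0.09 -0.133 0 0 0 30;-0.24 0.096 -0.133 0 0 0 30;-0.247 0.099 -0.133 0 0 0 30"}}

```text
time_s: 15.9
ee_pos: [553.5, 4.8, 139.5]
ee_rot: [-180.0, 0.0, 89.9]
force: [-0.3, -0.2, 0.8]
gripper_width: 35.5
gripper_force: 40.0
```

>>> {"name": "send_rows", "arguments": {"targets": "0 0 0 0 0 0 30;0 0 0.02 0 0 0 30;0 0 0.035 0 0 0 30;0 0 0.045 0 0 0 30;0 0 0.05 0 0 0 30;0 0 0.05 0 0 0 30;0 0 0.05 0 0 0 30"}}

```text
time_s: 16.48
ee_pos: [553.1, 7.7, 90.2]
ee_rot: [180.0, -0.0, 90.0]
force: [0.5, -0.5, -0.0]
gripper_width: 35.5
gripper_force: 40.0
```

Run:
```python
from h import *
s=env.state(); p=s["ee_pos"]; print(s["time_s"],p,s["ee_rot"],s["gripper_width"],s["force"])
c=eyes.grab_frame("scene")
for z in (-7,-3,21): print(w2px(c,p+[0,0,z]))
print(w2px(c,[553,7,74]))
cv2.imwrite("pics/c6.png",crop(c,265,180,75,75,8))
```

```text
16.4833 [553.14448428   7.66454666  90.17671145] [ 1.79985203e+02 -1.16878187e-02  9.00457321e+01] 35.508284102696415 [ 0.49309784 -0.53073328 -0.04289667]
[300.40606996 228.72005605]
[300.34108131 227.32608567]
[299.94590504 218.84977467]
[300.70556834 232.01612923]
```

View pics/c6.png

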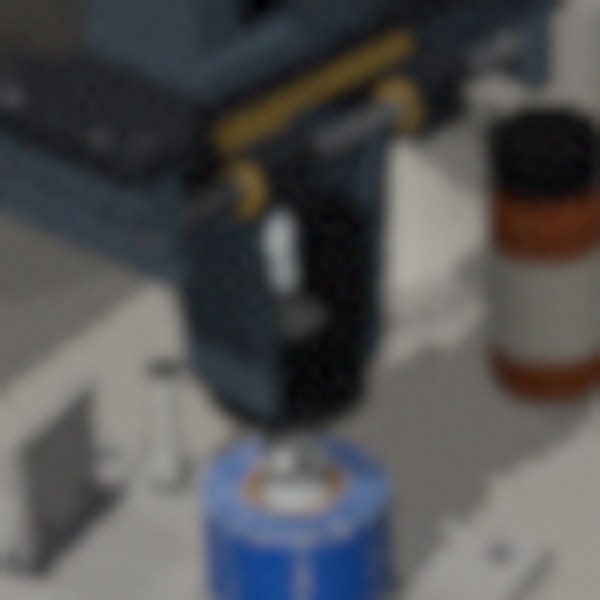

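Run:
```python
from h import *
g=np.mean([eyes.grab_frame("scene")["image"].astype(float) for _ in range(6)],0)
for v in range(222,236): print(v,"gray",g[v,286:318].mean(1).astype(int))
def edges(v):
    m=g[v,:,0]-g[v,:,2]; x=np.arange(280,325); w=m[280:325]; h=w.max()/2; i=np.where(w>h)[0]
    a,b=i[0],i[-1]
    return 280+a-(w[a]-h)/(w[a]-w[a-1]), 280+b+(w[b]-h)/(w[b]-w[b+1])
for v in range(242,258,2): e=edges(v); print(v,e,sum(e)/2)
im=cv2.resize(np.clip(g[210:260,275:335]*1.6,0,255).astype(np.uint8),None,fx=10,fy=10,interpolation=cv2.INTER_CUBIC); cv2.imwrite("pics/c7.png",im)
```

```text
222 gray [140 122  90  60  45  41  37  36  34  35  35  39  40  35  31  31  29  25
  18  14  12  12  13  16  22  38  69 105 130 140 140 138]
223 gray [138 123  95  67  53  50  45  42  38  36  36  39  39  34  24  17  16  14
  12  10  10  10  12  15  24  46  78 113 133 138 135 127]
224 gray [125 117  96  70  58  55  54  51  45  42  39  40  39  33  21  13   9  14
  11  14  12  13  10  18  35  60  91 118 129 128 120 112]
225 gray [101 105  95  72  59  58  57  56  54  51  47  46  43  34  22  13  10  12
  10  11  12  12  11  22  47  75  99 115 117 111 106 102]
226 gray [ 95 107 103  82  64  57  58  58  57  55  56  54  49  38  24  14   7  14
  11  10  11  10  11  25  53  81  98 105 106 103 101 100]
227 gray [115 122 122 103  78  61  56  56  58  58  59  59  53  42  26  15   9  12
  11   8   9  11  13  22  51  80  96 101 102 101 100 101]
228 gray [133 135 136 125 103  74  56  52  55  57  59  59  55  43  29  16  11  10
  11  11  12  15  14  21  48  77  95 100 100 101 101 100]
229 gray [138 138 143 140 124  94  60  44  48  52  56  57  53  43  29  18  12  13
  11  13  14  16  21  30  55  82  96 1
[... 797 characters left out ...]
  93
  90  87  85  87  91  95  98 101 101 101 101 101 101 101]
242 (np.float64(290.1353383458647), np.float64(312.82945736434107)) 301.4823978551029
244 (np.float64(290.4555555555556), np.float64(312.35470085470087)) 301.4051282051282
246 (np.float64(290.5), np.float64(312.46017699115043)) 301.4800884955752
248 (np.float64(290.9866310160428), np.float64(311.62)) 301.3033155080214
250 (np.float64(291.58116883116884), np.float64(310.76953125)) 301.1753500405844
252 (np.float64(291.641975308642), np.float64(310.921875)) 301.281925154321
254 (np.float64(292.5974025974026), np.float64(310.68)) 301.63870129870133
256 (np.float64(294.03714285714284), np.float64(309.3473282442748)) 301.6922355507088
```

View pics/c7.png

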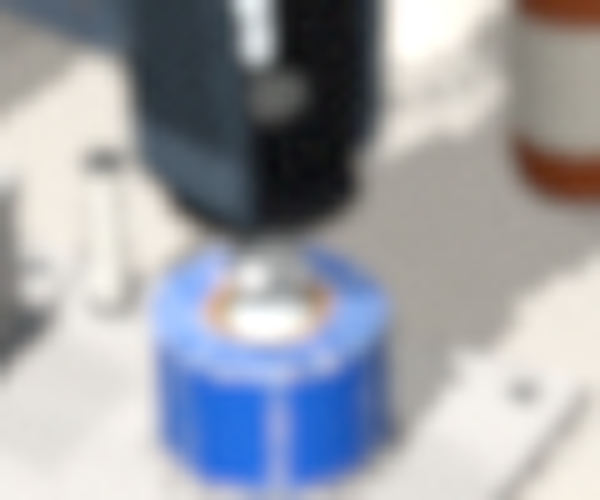

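The flange centre is at u≈300.2 and the stud axis at ≈301.5, so I'll shift slightly toward +x/−y and lower onto the stud, watching the lateral force.

>>> {"name": "send_rows", "arguments": {"targets": "-0.0008 0.0006 0 0 0 0 30;-0.0008 0.0006 0.003 0 0 0 30;-0.0008 0.0006 0.006 0 0 0 30;-0.0008 0.0006 0.009 0 0 0 30;-0.0008 0.0006 0.011 0 0 0 30;-0.0008 0.0006 0.013 0 0 0 30;-0.0008 0.0006 0.015 0 0 0 30;-0.0008 0.0006 0.016 0 0 0 30;-0.0008 0.0006 0.016 0 0 0 30"}}

```text
time_s: 17.58
ee_pos: [553.4, 6.3, 73.6]
ee_rot: [-180.0, -0.0, 90.0]
force: [0.7, -0.3, 0.0]
gripper_width: 35.5
gripper_force: 40.0
```

>>> {"name": "send_rows", "arguments": {"targets": "0 0 0 0 0 0 30;0 0 0 0 0 0 30"}}

```text
time_s: 17.75
ee_pos: [553.7, 6.2, 74.1]
ee_rot: [180.0, -0.0, 90.0]
force: [0.6, 0.4, -0.3]
gripper_width: 35.4
gripper_force: 40.0
```

The bead has passed the stud top with no side force. Now I'll press.

>>> {"name": "send_rows", "arguments": {"targets": "0 0 0.002 0 0 0 30;0 0 0.004 0 0 0 30;0 0 0.005 0 0 0 30;0 0 0.006 0 0 0 30;0 0 0.007 0 0 0 30;0 0 0.008 0 0 0 30;0 0 0.008 0 0 0 30"}}

```text
time_s: 18.33
ee_pos: [553.8, 6.2, 67.2]
ee_rot: [179.9, -0.0, 90.0]
force: [-1.5, 0.4, 5.9]
gripper_width: 35.6
gripper_force: 40.0
```

>>> {"name": "send_rows", "arguments": {"targets": "0 0 0.001 0 0 0 30;0 0 0.002 0 0 0 30;0 0 0.003 0 0 0 30;0 0 0.004 0 0 0 30;0 0 0.005 0 0 0 30;0 0 0.006 0 0 0 30;0 0 0.006 0 0 0 30"}}

```text
time_s: 18.92
ee_pos: [553.4, 6.2, 59.6]
ee_rot: [-179.9, -0.0, 90.0]
force: [-0.5, -0.5, -1.5]
gripper_width: 35.5
gripper_force: 40.0
```

It clicked. Following through to the hard stop.

>>> {"name": "send_rows", "arguments": {"targets": "0 0 0.001 0 0 0 30;0 0 0.002 0 0 0 30;0 0 0.003 0 0 0 30;0 0 0.003 0 0 0 30;0 0 0.003 0 0 0 30"}}

```text
time_s: 19.33
ee_pos: [553.5, 6.3, 59.3]
ee_rot: [180.0, -0.0, 90.0]
force: [-5.3, 0.1, 14.3]
gripper_width: 35.4
gripper_force: 40.0
```

>>> {"name": "send_rows", "arguments": {"targets": "0 -0.0003 0.0005 0 0 0 30;0 -0.0005 0.0008 0 0 0 30;0 -0.0005 0.0008 0 0 0 30;0 -0.0005 0.0008 0 0 0 30;0 -0.0005 0.0008 0 0 0 30;0 -0.0005 0.0008 0 0 0 30"}}

```text
time_s: 19.83
ee_pos: [553.6, 6.3, 59.2]
ee_rot: [179.9, -0.0, 90.0]
force: [-6.2, 0.3, 19.0]
gripper_width: 35.7
gripper_force: 40.0
```

Run:
```python
from h import *
c=eyes.grab_frame("scene"); s=env.state(); print(s["time_s"],s["ee_pos"],s["force"],s["torque"],s["gripper_width"])
cv2.imwrite("pics/c8.png",np.hstack([crop(c,265,190,75,75,6),cv2.resize(c["image"],(350,262))[:,:] if 0 else crop(c,150,200,150,150,3)]))
```

```text
19.8833 [553.58841824   6.26167315  59.22662216] [-5.649167    0.2513055  18.11555325] [-0.11221132  1.16139396 -0.02284433] 35.820031322250195
```

View pics/c8.png

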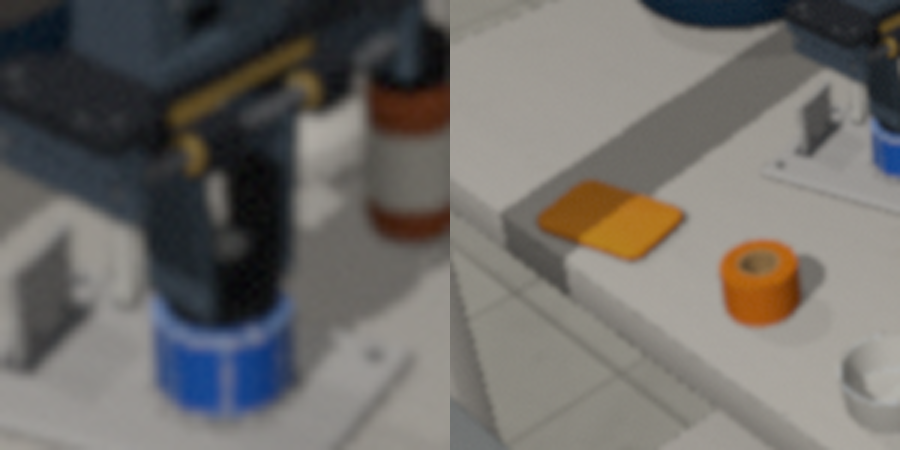

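The picture shows the cap flange just above the blue roll (crop (225,325)), with the fingers on the knob. Its underside works out at about 51.7 mm against 52 mm for home, under an 18 N press. The lid, the orange roll and the ramekin are undisturbed. Handing in.

```bash
python3 -c "
from workcell import env
print(env.job_done())"
```

```text
the job is handed in; nothing more can be done
None
```

The blue roll is seated on the spindle and the cap is clicked fully home, with the hand still pressing it down at about 18 N; I handed the job in at about 20 s and got no verdict back.

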